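# Put the die away and close the sticky shutter of the case

## Task

Put the small round steel die into the open part of the low dark case, on either side of the bridge. Then close the case by pushing its wide metal shutter away from you with closed fingers at the two end knobs, left and right in turn, until both ends are fully home against the far end board. It racks and jams if only one end is pushed: do not grip or force it when it binds, but ease off and push the other end. Leave the solder spool alone.

Things in the scene. Friction and masses are not known exactly. Their poses are not given: they have to be found in the camera images.
- case: Low dark wooden case fixed to the bench, 168 (x) x 290 (y) x 35.5 mm high. Origin: bottom, mid width. Own +x is the closing direction (away from the robot), Far end board's inner face at x=+82.5 mm, near one's at -70, side walls' at y=+-135. Lips over both sides and a fixed bridge over |y|<45 mm hold the shutter down (tops z=35.5). Well: x 32.5..82.5, floor z=6 mm.
- shutter: Loose aluminium plate 80 (x) x 266 (y) x 8 mm, about 0.8 kg, origin mid underside, at z=22 in the case, rubber pads on its ends; side play 1.5 to 4 mm, unseen. Slides along case x at 2 to 6 N; home (far edge on the stop): case x=+42.5 mm; open: about -14. Pushed at one end only, that end gets 5 to 16 mm ahead, then it jams; pushing the other end frees it.
- knob_left (a point): Centre of the top of the shutter's left (+y) knob: steel pin 16 mm diameter, standing 26 mm up from the plate (z 30 to 56 mm over the bench), 105 mm left of the shutter's middle. At case x=+42.5 mm when this end is home.
- knob_right (a point): The same for the right (-y) knob, 105 mm right of the shutter's middle. More than 30 N from the fingers on the shutter counts as forcing it (so does gripping a knob hard); 6 to 10 N, is ample; push slowly (20 mm/s, 10 mm/s near home).
- bay_left (a point): Middle of the well floor in the bay left of the bridge (6 mm above the bench). The bay is 50 mm (case x) by about 80 mm (case y, 45 to 127 mm left of the middle), open above while the shutter is open. Put-down place for the die.
- bay_right (a point): The same for the bay right of the bridge. Either bay will do.
- die: Round polished steel die lying on the bench left of the case, 25 mm diameter, 9 mm high, origin at the centre of its underside, 30 g. It is the small flat ring-shaped one, not the spool.
- spool: Bystander: solder spool, 43 mm diameter, 24 mm high, standing on the bench near the die, origin at its underside. Leave it alone.
- flex_stand: Fixed: stand of a hanging motor. Its vertical steel post, 19 mm thick, rises from the bench's front edge at world x=0.255, y=-0.36 to 0.9 m; the motor hangs at x=0.63, y=0.02, from 0.485 m up. A handpiece stands on a holder at x 0.26 to 0.34, y -0.24, up to 0.23 m. The arm may start to the right of the post; it must then draw in to swing past it to the left.

How it is judged:
By the outcome, as a careful person would: the job done as asked, in the order asked, and still so for the second after the job is handed in, with the robot touching nothing.
It also fails if it takes over 70 s, if anything falls off the work surface, if the arm or the gripper's body presses on something with over 40 N, if the wrist force passes 120 N, or if a joint passes its speed limit or range.

## Robot

A 6-joint arm with a two-finger parallel gripper is mounted at the origin on a cart in front of the work surface, level with it; the furniture and walls round the work are solid. World frame = base frame: x ahead of the robot, y to its left, z up, the work surface at z = 0. Lengths are in mm, angles in rad, forces in N, time in s.
With the tool pointing down it reaches from about 300 to 775 mm from the base axis. Payload 14.6 kg.
Tool frame: the origin (TCP) lies between the finger pads; the fingertips stand manip.tip_reach ahead of it and the grasp point (between the pads) lies 5 mm behind it (manip.tip_reach is the distance from the TCP to the fingertips, in mm); z points along the fingers, y is the line along which they close (so a half turn about z gives the same grasp; the last joint's range is limited). The gripper opens to 94 mm and grips with 3 to 60 N. Pads are 16 mm wide; open, the fingers measure 119 mm over their backs; the gripper's body (75 mm by 177 mm) begins 78 mm behind the grasp point.
Start: joints at [-1.252, 0.3, 1.521, -0, 1.321, -0.067], TCP at [206.958, -509.566, 219.446] pointing down, gripper open.
Joint ranges: [-3.03, 3.03], [-0.79, 2.21], [0.23, 2.52], [-1.04, 4.18], [0, 3.07], [-2.55, 2.55]. Speed limits (rad/s): [2.22, 2.22, 2.57, 3.14, 3.14, 3.14].

## Interface

Orientations are given as [roll, pitch, yaw] about the fixed x, y, z axes, in that order (R = Rz(yaw) Ry(pitch) Rx(roll)).
In Python, from cell import manip gives the robot as it stands. The module is installed in compiled form; this text tells all that it offers.
- The arm moves only by the shell command python3 -m creep 'ROWS' [FORCE]. ROWS is JSON, a list of rows, each a list of 3 entries, a list of its own where there are three numbers: the opening, from -1 (shut) to 1 (fully open), then the shift along the tool's x, y, z in cm, then the turn about the tool's z in units of 5 degrees (1.0 is 5 degrees). In form: [[grip, [tx, ty, tz], roll], ...]. A call has 1 to 12 rows; each row is the pose to reach, as a shift and turn from the pose commanded when the call began, along the tool's axes at that moment; what a row does not reach only later rows make up. A row lasts 1/10 s, in which the tool goes at most 50 mm and 8.59 degrees, less where a joint would pass 70% of its speed; a pose out of reach is approached as far as the arm can. A call with a gripper value outside its range is refused whole. The fingers move at their own pace and stop on an object; FORCE is the grip in N (left out, the last holds). Time passes only in rows, so rows that repeat a pose let the fingers close. It gives the time, the measured TCP pose, the force, the opening and the grip force at its end, in the units of the state.
- manip.read_state(): the state, without advancing time (a new reading comes with each control period).
- manip.camera(name): name is "scene" or "top" or "wrist"; returns the picture (384x512x3 uint8, red, green, blue); there is no depth.
- manip.camera_params(name): a dict with "fovy" (degrees; the focal length in pixels is half the picture's height over the tangent of half this angle, whatever the lens; pixels are square), "cx", "cy" (the principal point, pixels), "origin" and "attitude" of the camera in the world. Camera axes: x right, y down, z forward; pixel columns grow to the right and rows downward; lengths in mm; the calibration is good to about 2 mm. A picture is of the moment at which its call begins: read the wrist's pose just before it. camera_params takes no time and is no camera call; for the wrist camera it gives the pose at the moment of the call.
- manip.sign_off(): hands the job in; it is judged then, once.
The state is a dict: "clock": time; "joints": joint angles; "qd": joint speeds; "effort": joint torques, N m; "eef_pos": TCP position; "eef_rot": TCP orientation; "wrist_force": force on the tool from outside, world axes, zero at the start; "moment": the same for the moment, N m; "finger_gap": finger opening in mm; "finger_force": force on a finger pad.
Only numpy, scipy, OpenCV 4.12 (cv2) and the standard library are available. Lean on these libraries where they do the work, as an engineer would, in place of code of your own. Each camera call takes 0.05 s, during which the arm holds its last target. There are 200 camera calls.

## Working session

There is one attempt and no reset: what is moved stays moved. The work goes in short steps, Python scripts to look and compute and a shell command to move; the robot and the scene stay as the last step left them, time stands still between calls to the robot, and variables do not carry over. Pictures are saved under pics/ and viewed, at most 10 in all, crops included, and the job is handed in when it is done.

```bash
mkdir -p pics; python3 - <<'E'
from cell import manip
import cv2
s=manip.read_state();print(s, manip.tip_reach)
for n in("scene","top"):
    p=manip.camera_params(n);print(n,p)
    cv2.imwrite(f"pics/{n}0.png",manip.camera(n)[:,:,::-1])
E
```

```text
{'clock': 0.0, 'joints': array([-1.25157269e+00,  3.00487155e-01,  1.52160240e+00, -1.69490419e-05,
        1.32069554e+00, -6.66041625e-02]), 'qd': array([-0.00169878, -0.00044212,  0.00086868,  0.00097725,  0.00090184,
        0.00139094]), 'effort': array([-3.66439044e-04, -5.31805944e+01, -3.52734554e+01,  7.08100456e-02,
        2.43931543e-02, -7.52186452e-05]), 'eef_pos': array([ 206.89051795, -509.32904606,  218.8684971 ]), 'eef_rot': array([-3.14040176e+00, -6.29826037e-05,  3.85831969e-01]), 'wrist_force': array([-0.78999263, -1.09953982, -0.00550689]), 'moment': array([-0.00138501, -0.02866765, -0.02714854]), 'finger_force': 0.0, 'finger_gap': 94.16253113366022} 14.0
scene {'fovy': 42.20015922763435, 'cx': 258.86133186192706, 'cy': 191.11059267867338, 'origin': array([131.0927421 , 711.12182097, 957.37233278]), 'attitude': array([-2.39391501, -0.0154183 , -2.63084476])}
top {'fovy': 54.630228356772605, 'cx': 255.72847846245537, 'cy': 189.5092267949429, 'origin': array([475.21664668, -43.52888953, 872.87443521]), 'attitude': array([-3.08530201, -0.03614923, -1.54437558])}
```

View pics/top0.png

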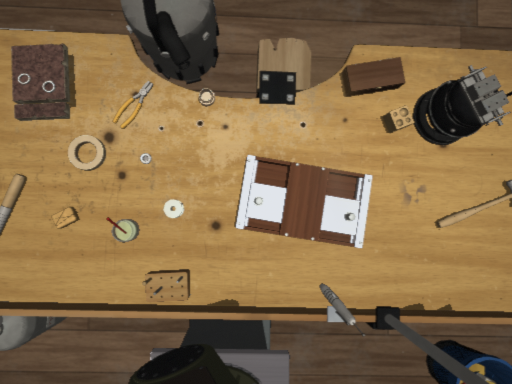

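View pics/scene0.png

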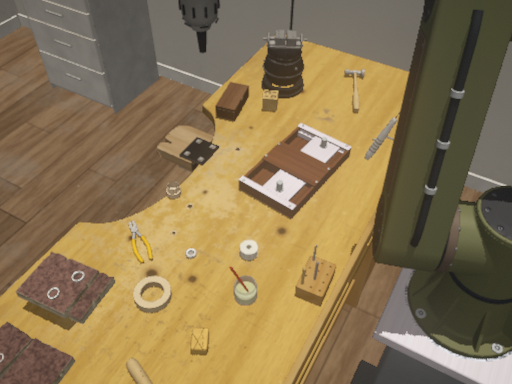

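The top view shows the die at (146,158), the spool at (174,209), the case around (305,200), and the knobs at about (258,201) and (350,216). In the scene view the die is at about (191,253), the spool at (249,250), and the knobs at (280,186) and (323,143).

```bash
cat > h.py <<'E'
import numpy as np,cv2
from scipy.spatial.transform import Rotation as Ro
def ray(p,uv):
    f=192/np.tan(np.radians(p['fovy']/2))
    d=np.array([(uv[0]-p['cx'])/f,(uv[1]-p['cy'])/f,1.])
    return np.array(p['origin']),Ro.from_euler('xyz',p['attitude']).as_matrix()@d
def onz(p,uv,z):
    o,d=ray(p,uv); return o+d*(z-o[2])/d[2]
def tri(obs):
    A=np.zeros((3,3));b=np.zeros(3);
    L=[]
    for p,uv in obs:
        o,d=ray(p,uv);d/=np.linalg.norm(d);M=np.eye(3)-np.outer(d,d);A+=M;b+=M@o;L.append((o,M))
    x=np.linalg.solve(A,b);return x,[round(float(np.linalg.norm(M@(x-o))),1) for o,M in L]
def proj(p,X):
    f=192/np.tan(np.radians(p['fovy']/2))
    c=Ro.from_euler('xyz',p['attitude']).as_matrix().T@(np.array(X)-p['origin'])
    return c[:2]/c[2]*f+[p['cx'],p['cy']]
E
python3 - <<'E'
from cell import manip
from h import *
np.set_printoptions(precision=1,suppress=True)
s,t=manip.camera_params("scene"),manip.camera_params("top")
for n,a,b in(("die",(146,158),(191,253)),("kl",(258,201),(280,183)),("kr",(350,216),(323,140)),("spool",(174,209),(249,244))):
    print(n,*tri([(t,a),(s,b)]))
for c in [(250,156),(371,175),(237,229),(364,246)]: print(onz(t,c,35.5))
i=cv2.resize(cv2.imread("pics/top0.png")[140:260,130:380],None,fx=3.2,fy=3.2,interpolation=cv2.INTER_CUBIC);cv2.imwrite("pics/c1.png",i)
E
```

```text
die [591.4 184.    3.7] [0.1, 0.1]
kl [496.6 -77.8  53.5] [0.4, 0.4]
kr [ 469.6 -282.8   53.3] [0.4, 0.4]
spool [475.8 110.4  30.2] [1.5, 1.5]
[598.9 -57.5  35.5]
[ 564.  -335.5   35.5]
[433.5 -32.9  35.5]
[ 402.2 -320.9   35.5]
```

View pics/c1.png

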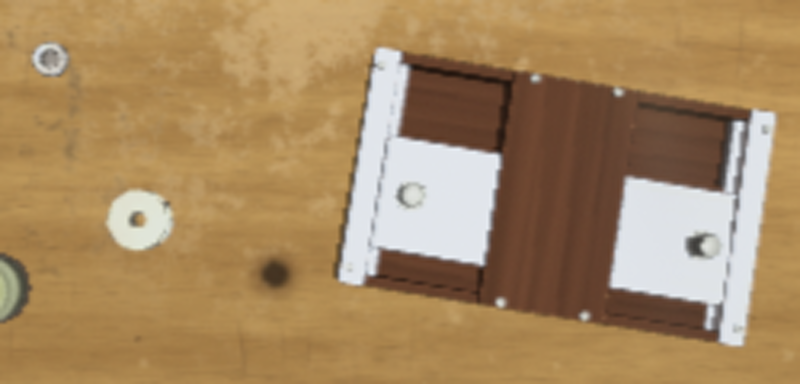

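The crop gives the bays (dark patches) beyond the plate, the knob tops and the lips. Case yaw is about -7°. Next I draw in, rise, and turn the gripper tangential to pass the post.

```bash
python3 -m creep '[[0,[-1,-3,-3],0],[0,[-2,-7,-6],0],[0,[-3,-11,-9],0],[0,[-3,-15,-12],0],[0,[-3,-19,-14],1.7],[0,[-2,-22,-14],3.4],[0,[-1,-24,-14],5.1],[0,[0,-24,-14],6.8],[0,[0,-24,-14],8.5],[0,[0,-24,-14],10.2],[0,[0,-24,-14],11.9],[0,[0,-24,-14],13.6]]'
python3 - <<'E'
from cell import manip
s=manip.read_state();print(s['joints'].round(3))
E
```

```text
clock: 1.3
eef_pos: [116.6, -287.1, 359.3]
eef_rot: [-3.141, 0.0, -0.807]
wrist_force: [-0.3, -0.2, 0.8]
finger_gap: 46.7
finger_force: 0.0
[-1.303 -0.34   1.831  0.     1.651  1.075]
```

```bash
python3 -m creep '[[0,[1.5,-4.5,0],0],[0,[2.2,-9.4,0],0],[0,[2.1,-14.4,0],0],[0,[1.3,-19.3,0],-1.3],[0,[-0.3,-24,0],-2.6],[0,[-2.6,-28.3,0],-3.9],[0,[-5.7,-32.2,0],-5.2],[0,[-9.3,-35.7,0],-6.5],[0,[-13.4,-38.5,0],-7.8],[0,[-13.4,-38.5,0],-7.8]]'
python3 - <<'E'
from cell import manip
s=manip.read_state();print(s['joints'].round(3),s['eef_rot'])
E
```

```text
clock: 2.3
eef_pos: [298.8, 80.4, 359.3]
eef_rot: [-3.141, 0.0, -0.111]
wrist_force: [-0.5, -0.6, 0.1]
finger_gap: 46.8
finger_force: 0.0
[ 1.440e-01 -3.420e-01  1.832e+00  1.000e-03  1.651e+00  1.826e+00] [-3.14113424e+00  3.00699132e-04 -1.10954274e-01]
```

```bash
python3 -m creep '[[0,[3,-1.5,2],0],[0,[7,-3.5,6],0],[0,[11,-5.5,10],0],[0,[15,-7.5,14],0],[0,[19,-9.5,18],0],[0,[22,-11.5,20.5],0],[0,[25,-13,22.5],0],[0,[26.5,-13.8,23],0],[0,[26.5,-13.8,23],0],[0,[26.5,-13.8,23],0]]'
python3 - <<'E'
from cell import manip
import cv2,pickle
p=manip.camera_params("wrist");print(p)
i=manip.camera("wrist")[:,:,::-1];cv2.imwrite("pics/w1.png",i);pickle.dump(p,open("w1.p","wb"))
E
```

```text
clock: 3.3
eef_pos: [579.0, 182.1, 128.4]
eef_rot: [3.141, 0.002, -0.12]
wrist_force: [-0.5, -0.0, -0.1]
finger_gap: 47.1
finger_force: 0.0
{'fovy': 61.60992527968176, 'cx': 256.00773970062164, 'cy': 191.11459037370787, 'origin': array([648.51155506, 174.02034886, 293.06901809]), 'attitude': array([ 2.89816630e+00,  1.03078918e-04, -1.69245997e+00])}
```

View pics/w1.png

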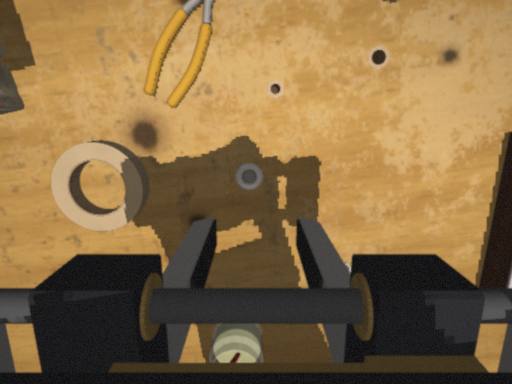

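The wrist view shows the die at about (249.5,176), clear of the fingers, with no spool near it.

```bash
python3 - <<'E'
from cell import manip
from h import *
import pickle
np.set_printoptions(precision=1,suppress=True)
w=pickle.load(open("w1.p","rb"));t=manip.camera_params("top");s=manip.camera_params("scene")
g=cv2.cvtColor(cv2.imread("pics/w1.png"),6)
c=cv2.HoughCircles(cv2.medianBlur(g,3)[150:205,220:280],cv2.HOUGH_GRADIENT,1,40,param1=100,param2=12,minRadius=9,maxRadius=20);print(c)
uv=(249.5,176)
if c is not None: uv=c[0][0][:2]+[220,150]
print(uv,onz(w,uv,9),onz(w,uv,5),tri([(w,uv),(t,(146,158))]),tri([(w,uv),(t,(146,158)),(s,(191,253))]))
E
```

```text
[[[28.5 25.5 12.5]]]
[248.5 175.5] [593.6 187.6   9. ] [592.9 187.7   5. ] (array([591.7, 187.2,  -4.6]), [1.2, 1.2]) (array([591.7, 185.4,   3.5]), [2.6, 1.4, 1.3])
```

```bash
python3 -m creep '[[0,[0.7,-0.3,3],0],[0,[1.3,-0.65,6.5],0],[0,[1.3,-0.65,9.5],0],[0,[1.3,-0.65,10.8],0],[0,[1.3,-0.65,11.2],0],[0,[1.3,-0.65,11.2],0],[-0.5,[1.3,-0.65,11.2],0],[-0.8,[1.3,-0.65,11.2],0],[-1,[1.3,-0.65,11.2],0],[-1,[1.3,-0.65,11.2],0],[-1,[1.3,-0.65,11.2],0],[-1,[1.3,-0.65,11.2],0]]' 12
python3 - <<'E'
from cell import manip
s=manip.read_state();print(s['joints'].round(3),s['eef_pos'],s['wrist_force'])
E
```

```text
clock: 4.55
eef_pos: [593.5, 187.1, 18.1]
eef_rot: [-3.141, -0.001, -0.12]
wrist_force: [-0.9, -1.8, 6.1]
finger_gap: 23.2
finger_force: 12.1
[ 0.247  0.68   1.462 -0.     0.999  1.938] [593.4982273  187.09164581  18.12301868] [-0.89724989 -1.81338379  6.10477197]
```

```bash
python3 -m creep '[[-1,[0,0,-2],0],[-1,[0,0,-6],0],[-1,[0,2,-10],0],[-1,[0,6,-10],0],[-1,[0,10.5,-10],0],[-1,[-0.2,15,-10],0],[-1,[-0.3,19.5,-10],0],[-1,[-0.3,24,-10],0],[-1,[-0.3,27.5,-10],0],[-1,[-0.3,29.5,-10],0],[-1,[-0.3,29.8,-10],0],[-1,[-0.3,29.8,-10],0]]'
python3 - <<'E'
from cell import manip
import cv2,pickle
p=manip.camera_params("wrist")
i=manip.camera("wrist")[:,:,::-1];cv2.imwrite("pics/w2.png",i);pickle.dump(p,open("w2.p","wb"))
E
```

```text
clock: 5.75
eef_pos: [554.4, -108.5, 117.4]
eef_rot: [-3.141, 0.0, -0.121]
wrist_force: [-0.1, 0.1, -0.4]
finger_gap: 23.0
finger_force: 12.0
```

View pics/w2.png

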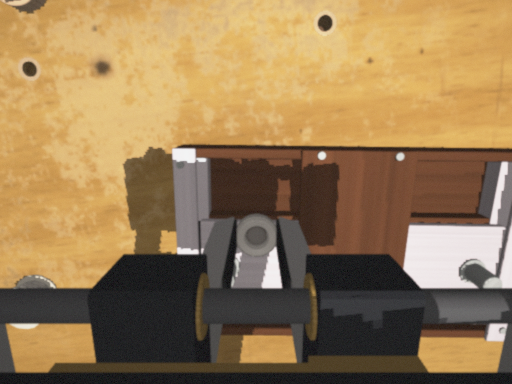

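The die is held squarely at (257,233). The bay spans columns about 211–302 and rows about 157–219, and the case is square to the tool.

```bash
python3 - <<'E'
from h import *
import pickle
from cell import manip
np.set_printoptions(precision=1,suppress=True)
w=pickle.load(open("w2.p","rb"))
c=np.array([np.cos(-.12),np.sin(-.12)]);R=np.array([c,[-c[1],c[0]]])
tcp=np.array([554.4,-108.5])
for n,uv,z in(("lipcorner",(173,150),35.5),("lip in",(211,170),35.5),("bridge",(302,165),35.5),("farinner",(250,157),35.5),("plate L",(225,219),30),("plate R",(450,225),30),("knobRtop",(470,268),56),("bridge R",(413,165),35.5),("die",(257,233),105)):
    X=onz(w,uv,z);print(n,X,"rel tcp in tool x,-y:",R@(X[:2]-tcp))
t=manip.camera_params("top")
for n,uv,z in(("lipcorner",(250,156),35.5),("knobL",(258,201),56),("knobR",(350,215.5),56),("lip in",(257,165),35.5),("bridge",(288.5,168),35.5),("plateL far",(251+12,183.5),30),("plate R",(340,197.5),30)):
    X=onz(t,uv,z);print("top",n,X,R@(X[:2]-tcp))
E
```

```text
lipcorner [603.1 -50.   35.5] rel tcp in tool x,-y: [41.3 64. ]
lip in [584.2 -76.4  35.5] rel tcp in tool x,-y: [25.8 35.4]
bridge [ 579.5 -146.9   35.5] rel tcp in tool x,-y: [ 29.5 -35.1]
farinner [ 590.6 -107.7   35.5] rel tcp in tool x,-y: [35.8  5.1]
plate L [541.5 -80.6  30. ] rel tcp in tool x,-y: [-16.2  26.2]
plate R [ 513.6 -264.6   30. ] rel tcp in tool x,-y: [ -21.8 -159.9]
knobRtop [ 487.8 -265.3   56. ] rel tcp in tool x,-y: [ -47.4 -163.7]
bridge R [ 569.  -232.    35.5] rel tcp in tool x,-y: [  29.3 -120.9]
die [ 555.  -108.7  105. ] rel tcp in tool x,-y: [ 0.7 -0.1]
top lipcorner [598.9 -57.5  35.5] [38.1 55.9]
top knobL [496.9 -77.5  56. ] [-60.8  23.9]
top knobR [ 470.4 -282.1   56. ] [ -62.6 -182.4]
top lip in [578.9 -74.   35.5] [20.2 37.2]
top bridge [ 574.3 -145.7   35.5] [ 24.2 -34.6]
top plateL far [537.7 -88.9  30. ] [-18.9  17.4]
top plate R [ 510.7 -266.1   30. ] [ -24.5 -161.7]
```

```bash
python3 -m creep '[[-1,[0.6,-0.2,2],0],[-1,[1.1,-0.3,4],0],[-1,[1.1,-0.3,6],0],[-1,[1.1,-0.3,7.5],0],[-1,[1.1,-0.3,8.6],0],[-1,[1.1,-0.3,9.1],0],[-1,[1.1,-0.3,9.3],0],[-1,[1.1,-0.3,9.3],0]]'
python3 - <<'E'
from cell import manip
s=manip.read_state();print(s['eef_pos'],s['wrist_force'])
E
```

```text
clock: 6.6
eef_pos: [565.9, -106.8, 24.8]
eef_rot: [3.142, -0.001, -0.12]
wrist_force: [0.0, -0.0, 0.3]
finger_gap: 23.2
finger_force: 12.0
[ 565.94495771 -106.79498701   24.83986912] [ 0.04242498 -0.0008439   0.25701807]
```

```bash
python3 -m creep '[[-1,[0,0,0.1],0],[-1,[0,0,0.15],0],[-1,[0,0,0.2],0],[-1,[0,0,0.2],0]]'
```

```text
clock: 7.0
eef_pos: [566.3, -106.9, 24.0]
eef_rot: [3.141, -0.002, -0.12]
wrist_force: [-5.2, 1.0, 12.4]
finger_gap: 23.1
finger_force: 12.2
```

```bash
python3 -m creep '[[-0.28,[0,0,-0.1],0],[-0.28,[0,0,-0.1],0],[-0.28,[0,0,-0.1],0],[-0.28,[0,0,-0.5],0],[-0.28,[0,0,-3],0],[-0.28,[0,0,-7],0],[-1,[-3,-0.6,-9],0],[-1,[-7,-1.4,-9],0],[-1,[-9.6,-2,-9],0],[-1,[-10.3,-2.1,-9],0],[-1,[-10.3,-2.1,-9],0],[-1,[-10.3,-2.1,-9],0]]' 20
python3 - <<'E'
from cell import manip
import cv2,pickle
p=manip.camera_params("wrist")
i=manip.camera("wrist")[:,:,::-1];cv2.imwrite("pics/w3.png",i);pickle.dump(p,open("w3.p","wb"))
E
```

```text
clock: 8.2
eef_pos: [467.0, -73.9, 112.7]
eef_rot: [3.141, -0.001, -0.12]
wrist_force: [0.1, 0.3, 0.6]
finger_gap: 0.3
finger_force: 0.0
```

View pics/w3.png

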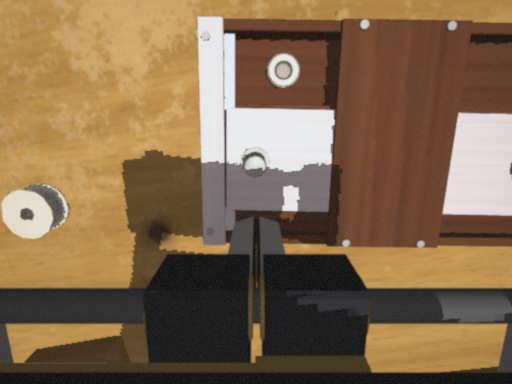

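The die lies in the left bay at (284,70). The left knob top is near (255,165), straight ahead of the closed fingers.

```bash
python3 - <<'E'
from h import *
import pickle
from cell import manip
np.set_printoptions(precision=1,suppress=True)
w=pickle.load(open("w3.p","rb"));t=manip.camera_params("top")
c=np.array([np.cos(-.12),np.sin(-.12)]);R=np.array([c,[-c[1],c[0]]])
tcp=np.array([467,-73.9])
X,e=tri([(w,(255.5,165)),(t,(258,201))]);print("knob tri",X,e)
for n,uv,z in(("knob",(255.5,165),56),("far in",(280,37),35.5),("farout L",(205,18),35.5),("nearout",(285,243),35.5),("lip L top",(199,130),35.5),("platefar",(280,109),30),("platenear",(280,211),30),("plRfar",(480,113),30),("plRnear",(480,215),30),("brL",(336,130),35.5),("brR",(452,130),35.5),("die",(284,70),15),("tip",(258,222),98.7)):
    X=onz(w,uv,z);print(n,X,R@(X[:2]-tcp))
print(proj(w,[496.9,-77.5,56]),proj(w,[496.9,-77.5,30]),w)
E
```

```text
knob tri [497.6 -77.5  38.6] [0.7, 0.7]
knob [500.6 -77.2  56. ] [33.8  0.7]
far in [ 584.1 -104.5   35.5] [119.9 -16.4]
farout L [602.3 -54.9  35.5] [132.   35.1]
nearout [431.5 -92.6  35.5] [-33.  -22.8]
lip L top [528.4 -38.5  35.5] [56.7 42.5]
platefar [536.  -99.9  30. ] [ 71.7 -17.5]
platenear [457.  -91.6  30. ] [ -7.8 -18.8]
plRfar [ 515.  -247.8   30. ] [  68.5 -166.9]
plRnear [ 434.1 -251.2   30. ] [ -11.4 -180. ]
brL [ 516.  -139.    35.5] [ 56.5 -58.8]
brR [ 505.6 -224.1   35.5] [  56.3 -144.5]
die [ 564.6 -107.    15. ] [100.8 -21.2]
tip [473.8 -75.5  98.7] [ 6.9 -0.8]
[256.6 170.2] [256.5 164.3] {'fovy': 61.60992527968176, 'cx': 256.00773970062164, 'cy': 191.11459037370787, 'origin': array([535.9, -82.1, 277.6]), 'attitude': array([ 2.9,  0. , -1.7])}
```

```bash
python3 -m creep '[[-1,[0,0,3],0],[-1,[0,0,5.5],0],[-1,[0,0,6],0],[-1,[0.5,0,6],0],[-1,[1,0,6],0],[-1,[1.2,0,6],0],[-1,[1.4,0,6],0],[-1,[1.6,0,6],0],[-1,[1.7,0,6],0],[-1,[1.8,0,6],0]]'
```

```text
clock: 9.25
eef_pos: [483.7, -75.7, 52.5]
eef_rot: [-3.142, 0.0, -0.12]
wrist_force: [-3.4, 1.0, 3.1]
finger_gap: 0.5
finger_force: 1.7
```

```bash
python3 -m creep '[[-1,[-1.2,0.5,-0.2],0],[-1,[-1.3,5,-0.2],0],[-1,[-1.3,10,-0.2],0],[-1,[-1.3,15,-0.2],0],[-1,[-1.3,19,-0.2],0],[-1,[-1.3,21,-0.2],0],[-1,[-1,21,0],0],[-1,[-0.6,21,0],0],[-1,[-0.4,21,0],0],[-1,[-0.2,21,0],0],[-1,[0,21,0],0],[-1,[0.2,21,0],0]]'
```

```text
clock: 10.45
eef_pos: [460.8, -283.9, 52.4]
eef_rot: [-3.141, 0.0, -0.12]
wrist_force: [-1.8, -0.8, -1.3]
finger_gap: 0.5
finger_force: 0.7
```

```bash
python3 -m creep '[[-1,[0.2,0,0],0],[-1,[0.3,0,0],0],[-1,[-1,-0.5,-0.2],0],[-1,[-1.2,-5,-0.2],0],[-1,[-1.2,-10,-0.2],0],[-1,[-1.2,-15,-0.2],0],[-1,[-1.2,-19,-0.2],0],[-1,[-1.2,-21,-0.2],0],[-1,[-0.8,-21,0],0],[-1,[-0.4,-21,0],0],[-1,[-0.2,-21,0],0],[-1,[0,-21,0],0]]'
python3 -m creep '[[-1,[0.2,0,0],0],[-1,[0.4,0,0],0],[-1,[0.5,0,0],0]]'
```

```text
clock: 11.65
eef_pos: [485.9, -77.0, 52.4]
eef_rot: [3.142, 0.0, -0.122]
wrist_force: [-3.1, 0.6, 2.5]
finger_gap: 0.1
finger_force: 1.6
clock: 11.95
eef_pos: [490.8, -76.9, 52.4]
eef_rot: [3.142, 0.0, -0.121]
wrist_force: [-3.3, -0.5, 1.7]
finger_gap: 0.6
finger_force: 1.3
```

```bash
python3 -m creep '[[-1,[-0.9,0.5,-0.2],0],[-1,[-0.9,5,-0.2],0],[-1,[-0.9,10,-0.2],0],[-1,[-0.9,15,-0.2],0],[-1,[-0.9,19,-0.2],0],[-1,[-0.9,21,-0.2],0],[-1,[-0.5,21,0],0],[-1,[-0.2,21,0],0],[-1,[0,21,0],0],[-1,[0.2,21,0],0],[-1,[0.4,21,0],0],[-1,[0.6,21,0],0]]'
```

```text
clock: 13.15
eef_pos: [471.7, -285.2, 52.4]
eef_rot: [-3.141, 0.0, -0.12]
wrist_force: [-2.4, 0.1, -1.9]
finger_gap: 0.1
finger_force: 0.7
```

```bash
python3 -m creep '[[-1,[-1.2,-1,-0.2],0],[-1,[-1.4,-6,-0.2],0],[-1,[-1.4,-11,-0.2],0],[-1,[-1.4,-16,-0.2],0],[-1,[-1.4,-20,-0.2],0],[-1,[-1.1,-21,0],0],[-1,[-0.7,-21,0],0],[-1,[-0.4,-21,0],0],[-1,[-0.2,-21,0],0],[-1,[0,-21,0],0],[-1,[0.2,-21,0],0],[-1,[0.4,-21,0],0]]'
```

```text
clock: 14.35
eef_pos: [500.7, -78.3, 52.4]
eef_rot: [3.141, 0.0, -0.121]
wrist_force: [-3.9, -0.2, 1.3]
finger_gap: 0.1
finger_force: 1.3
```

```bash
python3 -m creep '[[-1,[-1,1,-0.2],0],[-1,[-1.1,6,-0.2],0],[-1,[-1.1,11,-0.2],0],[-1,[-1.1,16,-0.2],0],[-1,[-1.1,20,-0.2],0],[-1,[-0.9,21,0],0],[-1,[-0.6,21,0],0],[-1,[-0.4,21,0],0],[-1,[-0.2,21,0],0],[-1,[0,21,0],0],[-1,[0.2,21,0],0],[-1,[0.4,21,0],0]]'
```

```text
clock: 15.55
eef_pos: [479.6, -286.2, 52.4]
eef_rot: [-3.141, 0.001, -0.12]
wrist_force: [-5.4, 3.1, 1.2]
finger_gap: 0.3
finger_force: 2.5
```

```bash
python3 -m creep '[[-1,[-1.1,-1,-0.2],0],[-1,[-1.2,-6,-0.2],0],[-1,[-1.2,-11,-0.2],0],[-1,[-1.2,-16,-0.2],0],[-1,[-1.2,-20,-0.2],0],[-1,[-0.9,-21,0],0],[-1,[-0.6,-21,0],0],[-1,[-0.4,-21,0],0],[-1,[-0.2,-21,0],0],[-1,[0,-21,0],0],[-1,[0.2,-21,0],0],[-1,[0.4,-21,0],0]]'
```

```text
clock: 16.75
eef_pos: [508.7, -79.3, 52.4]
eef_rot: [3.141, 0.0, -0.121]
wrist_force: [-2.5, -0.1, 1.8]
finger_gap: 0.7
finger_force: 1.3
```

```bash
python3 -m creep '[[-1,[-1.1,1,-0.2],0],[-1,[-1.2,6,-0.2],0],[-1,[-1.2,11,-0.2],0],[-1,[-1.2,16,-0.2],0],[-1,[-1.2,20,-0.2],0],[-1,[-0.9,21,0],0],[-1,[-0.6,21,0],0],[-1,[-0.4,21,0],0],[-1,[-0.2,21,0],0],[-1,[0,21,0],0],[-1,[0.2,21,0],0],[-1,[0.4,21,0],0]]'
```

```text
clock: 17.95
eef_pos: [487.6, -287.2, 52.4]
eef_rot: [-3.141, 0.0, -0.12]
wrist_force: [-2.6, 1.6, -0.0]
finger_gap: 0.2
finger_force: 1.5
```

```bash
python3 -m creep '[[-1,[-1.1,-1,-0.2],0],[-1,[-1.2,-6,-0.2],0],[-1,[-1.2,-11,-0.2],0],[-1,[-1.2,-16,-0.2],0],[-1,[-1.2,-20,-0.2],0],[-1,[-0.9,-21,0],0],[-1,[-0.6,-21,0],0],[-1,[-0.4,-21,0],0],[-1,[-0.2,-21,0],0],[-1,[0,-21,0],0],[-1,[0.2,-21,0],0],[-1,[0.4,-21,0],0]]'
python3 - <<'E'
from cell import manip
import cv2
cv2.imwrite("pics/t2.png",cv2.resize(manip.camera("top")[120:270,210:400,::-1],None,fx=4,fy=4,interpolation=2))
E
```

```text
clock: 19.15
eef_pos: [516.6, -80.2, 52.4]
eef_rot: [3.141, 0.0, -0.121]
wrist_force: [-2.9, 0.1, 1.1]
finger_gap: 0.6
finger_force: 1.4
```

View pics/t2.png

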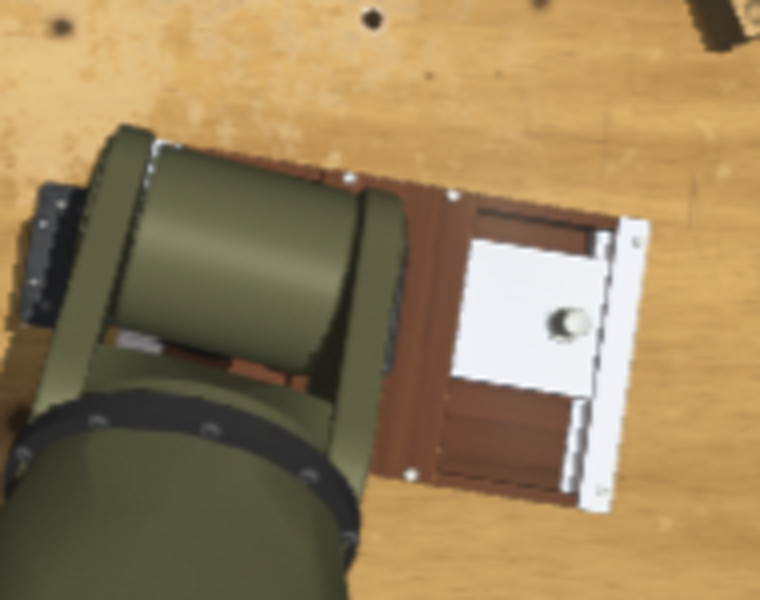

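The right end is advancing evenly, with about 15–18 mm left to the far board. I keep alternating, more slowly near home.

```bash
python3 -m creep '[[-1,[-1.1,1,-0.2],0],[-1,[-1.2,6,-0.2],0],[-1,[-1.2,11,-0.2],0],[-1,[-1.2,16,-0.2],0],[-1,[-1.2,20,-0.2],0],[-1,[-0.9,21,0],0],[-1,[-0.6,21,0],0],[-1,[-0.4,21,0],0],[-1,[-0.2,21,0],0],[-1,[0,21,0],0],[-1,[0.2,21,0],0],[-1,[0.4,21,0],0]]'
```

```text
clock: 20.4
eef_pos: [495.6, -288.1, 52.4]
eef_rot: [-3.141, 0.0, -0.12]
wrist_force: [-1.8, 2.2, -0.6]
finger_gap: 0.7
finger_force: 1.3
```

```bash
python3 -m creep '[[-1,[-1.1,-1,-0.2],0],[-1,[-1.2,-6,-0.2],0],[-1,[-1.2,-11,-0.2],0],[-1,[-1.2,-16,-0.2],0],[-1,[-1.2,-20,-0.2],0],[-1,[-0.9,-21,0],0],[-1,[-0.6,-21,0],0],[-1,[-0.4,-21,0],0],[-1,[-0.2,-21,0],0],[-1,[0,-21,0],0],[-1,[0.2,-21,0],0],[-1,[0.4,-21,0],0]]'
```

```text
clock: 21.6
eef_pos: [524.6, -81.2, 52.4]
eef_rot: [3.142, 0.0, -0.121]
wrist_force: [-2.3, -0.0, 1.7]
finger_gap: 0.6
finger_force: 1.3
```

```bash
python3 -m creep '[[-1,[-1.1,1,-0.2],0],[-1,[-1.2,6,-0.2],0],[-1,[-1.2,11,-0.2],0],[-1,[-1.2,16,-0.2],0],[-1,[-1.2,20,-0.2],0],[-1,[-0.9,21,0],0],[-1,[-0.6,21,0],0],[-1,[-0.4,21,0],0],[-1,[-0.3,21,0],0],[-1,[-0.2,21,0],0],[-1,[-0.1,21,0],0],[-1,[0,21,0],0]]'
python3 -m creep '[[-1,[0.1,0,0],0],[-1,[0.2,0,0],0],[-1,[0.3,0,0],0]]'
```

```text
clock: 22.8
eef_pos: [499.4, -288.6, 52.4]
eef_rot: [-3.141, 0.0, -0.12]
wrist_force: [-1.9, 2.2, 0.5]
finger_gap: 0.1
finger_force: 0.9
clock: 23.1
eef_pos: [502.0, -289.2, 52.4]
eef_rot: [-3.141, 0.001, -0.12]
wrist_force: [-5.8, 3.8, 3.2]
finger_gap: 0.7
finger_force: 3.0
```

```bash
python3 -m creep '[[-1,[-1.1,-1,-0.2],0],[-1,[-1.1,-6,-0.2],0],[-1,[-1.1,-11,-0.2],0],[-1,[-1.1,-16,-0.2],0],[-1,[-1.1,-20,-0.2],0],[-1,[-0.8,-21,0],0],[-1,[-0.5,-21,0],0],[-1,[-0.3,-21,0],0],[-1,[-0.2,-21,0],0],[-1,[-0.1,-21,0],0],[-1,[0,-21,0],0],[-1,[0.1,-21,0],0]]'
python3 -m creep '[[-1,[0.1,0,0],0],[-1,[0.2,0,0],0],[-1,[0.3,0,0],0]]'
```

```text
clock: 24.3
eef_pos: [528.4, -81.7, 52.4]
eef_rot: [3.141, 0.0, -0.121]
wrist_force: [-2.3, -1.3, 0.6]
finger_gap: 0.8
finger_force: 1.1
clock: 24.6
eef_pos: [531.5, -81.5, 52.4]
eef_rot: [-3.141, 0.0, -0.12]
wrist_force: [-3.2, -0.3, 1.0]
finger_gap: 0.5
finger_force: 1.2
```

```bash
python3 -m creep '[[-1,[-1.1,1,-0.2],0],[-1,[-1.2,6,-0.2],0],[-1,[-1.2,11,-0.2],0],[-1,[-1.2,16,-0.2],0],[-1,[-1.2,20,-0.2],0],[-1,[-0.9,21,0],0],[-1,[-0.6,21,0],0],[-1,[-0.4,21,0],0],[-1,[-0.3,21,0],0],[-1,[-0.2,21,0],0],[-1,[-0.1,21,0],0],[-1,[0,21,0],0]]'
python3 -m creep '[[-1,[0.1,0,0],0]]'
python3 -m creep '[[-1,[0.1,0,0],0]]'
```

```text
clock: 25.8
eef_pos: [506.2, -289.2, 52.3]
eef_rot: [-3.141, 0.001, -0.12]
wrist_force: [-7.3, 4.3, 3.3]
finger_gap: 0.5
finger_force: 4.1
clock: 25.9
eef_pos: [506.3, -289.2, 52.2]
eef_rot: [-3.14, 0.003, -0.12]
wrist_force: [-14.9, 6.2, 7.8]
finger_gap: 0.4
finger_force: 7.5
clock: 26.0
eef_pos: [506.5, -289.2, 52.2]
eef_rot: [-3.14, 0.005, -0.12]
wrist_force: [-21.0, 6.5, 12.6]
finger_gap: 0.3
finger_force: 11.0
```

Blocked at the right end, which means either home or a bind. I ease off and push the left end.

```bash
python3 -m creep '[[-1,[-1.2,-1,-0.2],0],[-1,[-1.2,-6,-0.2],0],[-1,[-1.2,-11,-0.2],0],[-1,[-1.2,-16,-0.2],0],[-1,[-1.2,-20,-0.2],0],[-1,[-0.9,-21,0],0],[-1,[-0.6,-21,0],0],[-1,[-0.4,-21,0],0],[-1,[-0.3,-21,0],0],[-1,[-0.2,-21,0],0],[-1,[-0.1,-21,0],0]]'
python3 -m creep '[[-1,[0.1,0,0],0]]'
python3 -m creep '[[-1,[0.1,0,0],0]]'
```

```text
clock: 27.1
eef_pos: [532.3, -82.5, 52.4]
eef_rot: [3.141, 0.001, -0.122]
wrist_force: [-2.3, -0.9, 1.3]
finger_gap: 0.3
finger_force: 1.2
clock: 27.2
eef_pos: [533.2, -82.3, 52.4]
eef_rot: [3.141, 0.001, -0.121]
wrist_force: [-3.1, -1.0, 1.2]
finger_gap: 0.6
finger_force: 1.1
clock: 27.3
eef_pos: [533.9, -82.2, 52.3]
eef_rot: [3.141, 0.002, -0.121]
wrist_force: [-9.2, -2.9, 5.5]
finger_gap: 0.6
finger_force: 4.8
```

```bash
python3 -m creep '[[-1,[0.1,0,0],0]]'
python3 -m creep '[[-1,[-1.2,0,0],0],[-1,[-4,5,-4],0],[-1,[-8,10,-8],0],[-1,[-10,11,-9],0],[-1,[-10,11,-9],0],[-1,[-10,11,-9],0]]'
python3 - <<'E'
from cell import manip
import cv2,pickle
pickle.dump(manip.camera_params("wrist"),open("w4.p","wb"))
a=manip.camera("wrist")[:,:,::-1]; cv2.imwrite("pics/w4.png",a)
E
```

```text
clock: 27.4
eef_pos: [534.1, -82.2, 52.3]
eef_rot: [3.141, 0.004, -0.12]
wrist_force: [-16.7, -2.5, 10.5]
finger_gap: 0.3
finger_force: 8.2
clock: 28.0
eef_pos: [422.7, -180.5, 144.1]
eef_rot: [3.14, -0.003, -0.123]
wrist_force: [0.3, -0.4, 0.1]
finger_gap: 0.6
finger_force: 0.0
```

View pics/w4.png

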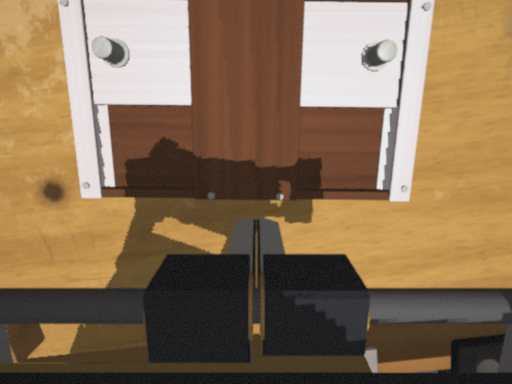

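Both plate halves lie parallel to the case, with near edges at rows 105 and 107 and the near case edge at rows 198–201. Next I check the gap at the far board.

```bash
python3 -m creep '[[-1,[3,0,-2],0],[-1,[7,0,-4],0],[-1,[10,0,-4],0],[-1,[11,0,-4],0],[-1,[11,0,-4],0]]'
python3 - <<'E'
from cell import manip
from h import *
import pickle
np.set_printoptions(precision=1,suppress=True)
w=pickle.load(open("w4.p","rb"))
c=np.array([np.cos(-.12),np.sin(-.12)]);R=np.array([c,[-c[1],c[0]]])
for n,uv,z in(("plL",(140,105),30),("plR",(350,107),30),("nearoutL",(90,198),35.5),("nearoutR",(400,201),35.5),("nearinL",(140,187),35.5),("nearinR",(350,190),35.5)):
    print(n,R@(onz(w,uv,z)[:2]))
pickle.dump(manip.camera_params("wrist"),open("w5.p","wb"))
a=manip.camera("wrist")[:,:,::-1]; cv2.imwrite("pics/w5.png",a)
E
```

```text
clock: 28.55
eef_pos: [532.8, -191.4, 180.6]
eef_rot: [-3.141, 0.002, -0.119]
wrist_force: [0.2, 1.2, -0.9]
finger_gap: 0.8
finger_force: 0.0
plL [517.1 -31.4]
plR [ 514.8 -207.4]
nearoutL [438.2  17.7]
nearoutR [ 434.3 -255. ]
nearinL [448.  -27.1]
nearinR [ 444.5 -210.3]
```

View pics/w5.png

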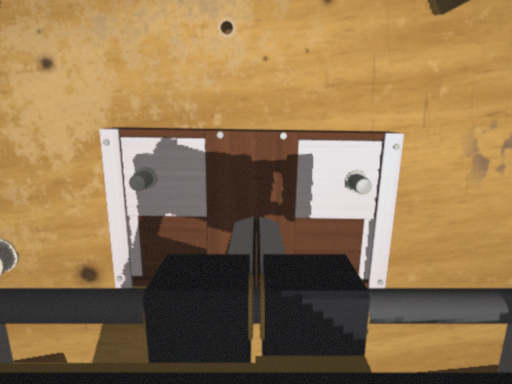

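No gap shows beyond the plate at either end. I finish with a gentle confirming push at each end, ~10 N.

```bash
python3 -m creep '[[-1,[-2,4,2],0],[-1,[-3.2,8,5],0],[-1,[-3.2,10,9],0],[-1,[-3.2,10,12],0],[-1,[-3.2,10,12.8],0],[-1,[-3,10,12.8],0],[-1,[-2.6,10,12.8],0],[-1,[-2.2,10,12.8],0],[-1,[-1.9,10,12.8],0],[-1,[-1.7,10,12.8],0],[-1,[-1.5,10,12.8],0],[-1,[-1.4,10,12.8],0]]'
python3 -m creep '[[-1,[0.05,0,0],0],[-1,[0.05,0,0],0]]'
```

```text
clock: 29.8
eef_pos: [506.0, -289.9, 54.6]
eef_rot: [-3.141, 0.001, -0.12]
wrist_force: [-7.4, 1.1, 6.6]
finger_gap: 0.2
finger_force: 4.2
clock: 30.0
eef_pos: [506.0, -289.9, 54.6]
eef_rot: [-3.141, 0.002, -0.12]
wrist_force: [-7.5, 1.9, 7.0]
finger_gap: 0.2
finger_force: 4.1
```

```bash
python3 -m creep '[[-1,[-1.2,-1,-0.1],0],[-1,[-1.2,-6,-0.1],0],[-1,[-1.2,-11,-0.1],0],[-1,[-1.2,-16,-0.1],0],[-1,[-1.2,-20,-0.1],0],[-1,[-0.9,-21,0],0],[-1,[-0.6,-21,0],0],[-1,[-0.3,-21,0],0],[-1,[-0.1,-21,0],0],[-1,[0.1,-21,0],0],[-1,[0.2,-21,0],0],[-1,[0.3,-21,0],0]]'
python3 -m creep '[[-1,[0.05,0,0],0],[-1,[0.05,0,0],0]]'
```

```text
clock: 31.2
eef_pos: [533.9, -82.7, 54.2]
eef_rot: [3.141, 0.003, -0.121]
wrist_force: [-12.8, -3.5, 8.0]
finger_gap: 1.0
finger_force: 6.2
clock: 31.4
eef_pos: [534.0, -82.7, 54.3]
eef_rot: [3.141, 0.004, -0.121]
wrist_force: [-12.3, -2.9, 7.0]
finger_gap: 0.2
finger_force: 6.0
```

Both ends hold firm at the same places as before, so I back off, lift clear and hand in.

```bash
python3 -m creep '[[-1,[-0.5,0,0],0],[-1,[-2,0,0],0],[-1,[-3,0,-3],0],[-1,[-5,0,-7],0],[-1,[-7,0,-10],0],[-1,[-7,0,-10],0],[-1,[-7,0,-10],0],[-1,[-7,0,-10],0],[-1,[-7,0,-10],0]]'
python3 - <<'E'
from cell import manip
print(manip.sign_off())
E
```

```text
clock: 32.3
eef_pos: [465.8, -73.6, 153.2]
eef_rot: [-3.141, 0.002, -0.12]
wrist_force: [-0.3, 0.2, 0.3]
finger_gap: 0.1
finger_force: 0.0
the job is handed in; nothing more can be done
None
```

The die is in the left bay, the shutter is fully home at both ends, the spool was not touched, and the job was handed in at about 32 s; the highest push reading was about 25 N (limit 30 N).

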